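# Make up a fold-up sample carton round its jar

## Task

The flat sample carton on the bench has to be made up and packed: clear the squat white jar off the flap it is standing on and stand it upright on the middle of the carton's base, and fold all four flaps up so that they stand upright as the walls of an open box round the jar. Leave the jar and the flaps standing by themselves, handle the jar without dropping or tipping it, and do not shift or knock over the other things standing and lying around.

Things in the scene. Friction and masses are not known exactly. Their poses are not given: they have to be found in the camera images.
- carton: cardboard carton blank, opened out as a cross on a fixed block; turned any way round. Origin: at bench height under the centre of its base, which is 90 mm along x, 80 mm along y, top 21 mm above the bench. A flap is hinged at each edge (a +x, b +y, c -x, d -y). Made up it is 85 by 75 mm inside, walls 73.5 mm and tabs 105.5 mm above the bench
- flap_a (a joint): hinge of the carton flap on the base's +x side; hinge line 45 mm from the carton's origin, 18.5 mm above the bench. rad: 0 = folded out flat, 1.571 = upright, stop at 1.75 (leaning in); stiff (0.05 N m), stays where left. Flap: board 5 mm thick, 78 mm wide, reaching 55 mm from the hinge, with a tab 30 mm wide in the middle of its outer edge reaching to 87 mm. It starts flat, with the jar standing on it.
- flap_b (a joint): hinge of the carton flap on the base's +y side; hinge line 40 mm from the carton's origin, 18.5 mm above the bench. rad: 0 = folded out flat, 1.571 = upright, stop at 1.75 (leaning in); stiff (0.05 N m), stays where left. Flap: board 5 mm thick, 84 mm wide, reaching 55 mm from the hinge, with a tab 30 mm wide in the middle of its outer edge reaching to 87 mm. It starts anywhere from flat to 0.6 rad up.
- flap_c (a joint): hinge of the carton flap on the base's -x side; hinge line 45 mm from the carton's origin, 18.5 mm above the bench. rad: 0 = folded out flat, 1.571 = upright, stop at 1.75 (leaning in); stiff (0.05 N m), stays where left. Flap: board 5 mm thick, 78 mm wide, reaching 55 mm from the hinge, with a tab 30 mm wide in the middle of its outer edge reaching to 87 mm. It starts anywhere from flat to 0.6 rad up.
- flap_d (a joint): hinge of the carton flap on the base's -y side; hinge line 40 mm from the carton's origin, 18.5 mm above the bench. rad: 0 = folded out flat, 1.571 = upright, stop at 1.75 (leaning in); stiff (0.05 N m), stays where left. Flap: board 5 mm thick, 84 mm wide, reaching 55 mm from the hinge, with a tab 30 mm wide in the middle of its outer edge reaching to 87 mm. It starts anywhere from flat to 0.6 rad up.
- flap_a_tab (a point): a point on the tab of flap_a, in the middle of its width and thickness, 73 mm from the hinge line; its x axis points away from the hinge along the flap, y along the hinge. The tab can be pinched across its 30 mm width, and the flap then swivels between the fingers as they follow an arc of 73 mm about the hinge line, trailing them by up to 0.15 rad
- flap_b_tab (a point): a point on the tab of flap_b, in the middle of its width and thickness, 73 mm from the hinge line; its x axis points away from the hinge along the flap, y along the hinge. The tab can be pinched across its 30 mm width, and the flap then swivels between the fingers as they follow an arc of 73 mm about the hinge line, trailing them by up to 0.15 rad
- flap_c_tab (a point): a point on the tab of flap_c, in the middle of its width and thickness, 73 mm from the hinge line; its x axis points away from the hinge along the flap, y along the hinge. The tab can be pinched across its 30 mm width, and the flap then swivels between the fingers as they follow an arc of 73 mm about the hinge line, trailing them by up to 0.15 rad
- flap_d_tab (a point): a point on the tab of flap_d, in the middle of its width and thickness, 73 mm from the hinge line; its x axis points away from the hinge along the flap, y along the hinge. The tab can be pinched across its 30 mm width, and the flap then swivels between the fingers as they follow an arc of 73 mm about the hinge line, trailing them by up to 0.15 rad
- jar: squat white screw-top jar, a plain cylinder 50 mm in diameter and 60 mm tall, about 0.1 to 0.2 kg, standing on flap a (its underside 21 mm above the bench). Origin: centre of its underside, z along its axis, up
- bottle: bystander: amber bottle with black cap, 44 mm in diameter, 120 mm tall, standing in one of the corners between two flaps, about 130 mm from the carton's origin. Origin: centre of its underside
- beaker: bystander: steel beaker, 48 mm in diameter, 70 mm tall, standing in another corner between two flaps. Origin: centre of its underside
- vial: bystander: clear sample tube with orange cap, 39 mm in diameter, 94 mm tall, standing in another corner between two flaps. Origin: centre of its underside
- well_plate: bystander: clear plate with 24 wells, 86 by 128 by 18 mm, lying on the bench to the robot's right. Origin: centre of its underside
- pipette: bystander: white multi-channel pipette, 210 by 115 mm, 25 mm thick, lying on the bench to the robot's right. Origin: on its underside, at the bench, near its middle

How it is judged:
By the outcome, as a careful person would: the job done as asked, in the order asked, and still so for the second after the job is handed in, with the robot touching nothing.
It also fails if it takes over 72 s, if anything falls off the work surface, if the arm or the gripper's body presses on something with over 40 N, if the wrist force passes 120 N, or if a joint passes its speed limit or range.

## Robot

A 6-joint arm with a two-finger parallel gripper is mounted at the origin on the work surface. World frame = base frame: x ahead of the robot, y to its left, z up, the work surface at z = 0. Lengths are in mm, angles in rad, forces in N, time in s.
With the tool pointing down it reaches from about 350 to 775 mm from the base axis. Payload 7.3 kg.
Tool frame: the origin (TCP) lies midway between the tips of the shut fingers; the grasp point (between the pads) lies 19 mm behind it; z points along the fingers, x is the direction in which the jaws open and shut, and the axes are right-handed (so a half turn about z gives the same grasp; the last joint's range is limited). The gripper opens to 92 mm and grips with 3 to 60 N. Pads are 19 mm wide; open, the fingers measure 130 mm over their backs; the gripper's body (75 mm by 190 mm) begins 47 mm behind the grasp point.
Start: joints at [0.957, 0.342, 1.524, -0, 1.275, -0.146], TCP at [236.724, 468.622, 226.741] pointing down, gripper open.
Joint ranges: [-2.53, 2.53], [-0.77, 2.02], [0.04, 2.7], [-1, 4.14], [0.28, 2.66], [-3.11, 3.11]. Speed limits (rad/s): [2.57, 2.57, 3.14, 3.14, 3.14, 3.14].

## Interface

Orientations are given as [roll, pitch, yaw] about the fixed x, y, z axes, in that order (R = Rz(yaw) Ry(pitch) Rx(roll)).
In Python, from plant import bot gives the robot as it stands.
- The arm moves only by the shell command python3 -m pendant 'ROWS' [OPENING]. ROWS is JSON, a list of rows, each an object with "linear": the shift along the world's x, y, z in mm, a list of three; "twist": the turn about the world's z in degrees. In form: [{"linear": [x, y, z], "twist": twist}, ...]. A call has 1 to 20 rows; each row is the pose to reach, as a shift and turn from the pose commanded when the call began; what a row does not reach only later rows make up. A row lasts 1/8 s, in which the tool goes at most 62.5 mm and 10.7 degrees, less where a joint would pass 70% of its speed; a pose out of reach is approached as far as the arm can. A call with a gripper value outside its range is refused whole. OPENING is the closure in counts, from 0 (fully open) to 255 (shut), set as the call begins (- or left out, the last holds). The fingers move at their own pace and stop on an object; the grip force is fixed at half the most. Time passes only in rows, so rows that repeat a pose let the fingers close. It gives the time, the measured TCP pose, the force and the opening at its end, in the units of the state.
- bot.get_obs(): the state, without advancing time (a new reading comes with each control period).
- bot.capture(name): name is "scene" or "top" or "wrist"; returns a dict with "frame" (480x640x3 uint8, blue, green, red), "z_map" (480x640 float32, mm along the optical axis (not along the pixel's ray), 0 where there is no reading), "fx", "fy", "cx", "cy" (pixels), "rvec" (rotation vector, rad) and "tvec" (3), from world to camera coordinates, as OpenCV has them. Camera axes: x right, y down, z forward; pixel columns grow to the right and rows downward; lengths in mm; the calibration is good to about 2 mm. A picture is of the moment at which its call begins.
- bot.close_job(): hands the job in, once; it reports no verdict.
The state is a dict: "time": time; "joint_positions": joint angles; "dq": joint speeds; "tau": joint torques, N m; "tool_pos": TCP position; "tcp_rot": TCP orientation; "contact_force": force on the tool from outside, world axes, zero at the start; "moment": the same for the moment, N m; "grip_width": finger opening in mm.
Only numpy, scipy, OpenCV 4.12 (cv2) and the standard library are available. Lean on these libraries where they do the work, as an engineer would, in place of code of your own. Each camera call takes 0.05 s, during which the arm holds its last target. There are 200 camera calls.

## Working session

There is one attempt and no reset: what is moved stays moved. The work goes in short steps, Python scripts to look and compute and a shell command to move; the robot and the scene stay as the last step left them, time stands still between calls to the robot, and variables do not carry over. Pictures are saved under pics/ and viewed, about 8 in all and at most 12, crops included, and the job is handed in when it is done.

```bash
mkdir -p pics; ls
cat > h.py <<'E'
import numpy as np, cv2
from plant import bot
def cap(n,save=None):
    c=bot.capture(n)
    if save: cv2.imwrite('pics/'+save,c['frame'])
    return c
def world(c):
    R=cv2.Rodrigues(np.array(c['rvec'],float))[0]; t=np.array(c['tvec'],float).ravel()
    z=c['z_map'].astype(float); v,u=np.mgrid[:480,:640]
    P=np.stack([(u-c['cx'])/c['fx']*z,(v-c['cy'])/c['fy']*z,z],-1)
    W=(P-t)@R; W[z==0]=np.nan
    return W
E
python3 - <<'E'
from h import *
o=bot.get_obs(); print({k:np.round(v,3).tolist() for k,v in o.items()})
for n in('top','scene'):
    c=cap(n,n+'0.png'); W=world(c); np.save(n+'0.npy',W)
    print(n,c['fx'],np.round(c['rvec'],3),np.round(c['tvec'],1))
E
```

```text
pics
{'time': 0.0, 'joint_positions': [0.957, 0.343, 1.525, -0.0, 1.275, -0.146], 'dq': [-0.0, -0.001, 0.002, 0.001, -0.002, 0.001], 'tau': [0.003, -43.124, -24.422, 0.072, 0.056, -0.0], 'tool_pos': [236.487, 468.28, 226.041], 'tcp_rot': [-3.141, 0.002, 1.103], 'contact_force': [-0.604, -1.232, -0.672], 'moment': [-0.003, -0.027, 0.011], 'grip_width': 92.128}
top 555.4683325670519 [ 2.106 -2.155  0.14 ] [ -61.7  542.4 1291. ]
scene 504.0610604811519 [ 1.672  1.668 -0.805] [  76.5 -302.4 1426. ]
```

View pics/top0.png

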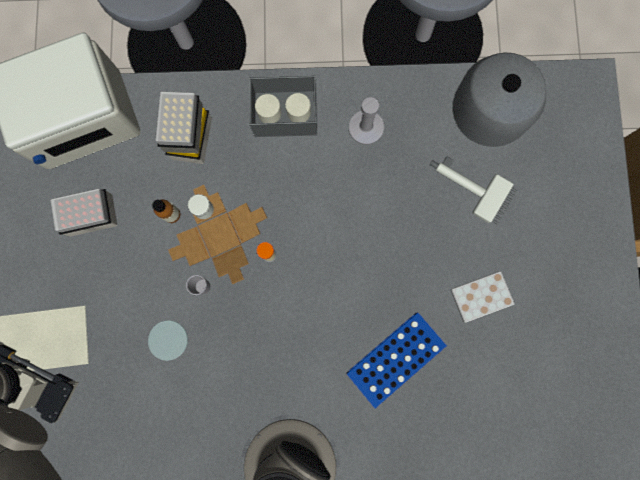

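View pics/scene0.png

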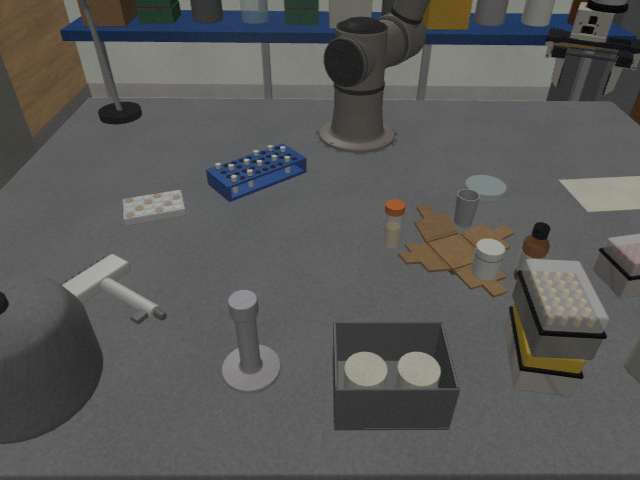

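The carton is centred near (221,237) in the top view. Jar is on the upper-left flap at (200,205), bottle at (165,208), vial at (266,252) and beaker at (197,286). The fourth corner, upper right, is free. Next I'll fit the carton pose to the brown depth points.

```bash
cat > fit.py <<'E'
from h import *
from scipy.optimize import least_squares
def rect(p,x0,x1,hy):
    return np.stack([np.maximum(np.maximum(x0-p[:,0],p[:,0]-x1),0),np.maximum(abs(p[:,1])-hy,0),p[:,2]],1)
def dist(q,P):
    x,y,zo,yaw,fa,fb,fc,fd=q
    c,s=np.cos(yaw),np.sin(yaw); d=P-[x,y,zo]
    L=np.stack([c*d[:,0]+s*d[:,1],-s*d[:,0]+c*d[:,1],d[:,2]],1)
    b=L-[0,0,21]; D=[np.linalg.norm(np.stack([np.maximum(abs(b[:,0])-45,0),np.maximum(abs(b[:,1])-40,0),b[:,2]],1),axis=1)]
    for k,(f,h,w) in enumerate(zip((fa,fb,fc,fd),(45,40,45,40),(39,42,39,42))):
        a=k*np.pi/2; u=L[:,0]*np.cos(a)+L[:,1]*np.sin(a)-h; v=-L[:,0]*np.sin(a)+L[:,1]*np.cos(a); z=L[:,2]-18.5
        p=np.stack([u*np.cos(f)+z*np.sin(f),v,-u*np.sin(f)+z*np.cos(f)],1)
        for x0,x1,hy in((0,55,w),(55,87,15)):
            r=rect(p,x0,x1,hy); r[:,2]=np.maximum(abs(r[:,2])-2.5,0); D.append(np.linalg.norm(r,axis=1))
    return np.min(D,0)
def brown(c,W,ctr,rad=150):
    f=cv2.cvtColor(c['frame'],cv2.COLOR_BGR2HSV); m=(f[...,0]>8)&(f[...,0]<22)&(f[...,1]>90)&(f[...,2]>70)
    m&=np.linalg.norm(W[...,:2]-ctr,axis=-1)<rad; m&=(W[...,2]>8)&(W[...,2]<120)
    return m
E
python3 - <<'E'
from fit import *
Ws={n:world(cap(n)) for n in('top','scene')}
W=Ws['top']
for n,(u,v) in dict(carton=(221,237),jar=(200,202),bottle=(159,205),vial=(265,250),beaker=(197,285),tabc=(237,278),taba=(201,190),tabl=(174,253),tabr=(263,214)).items(): print(n,np.round(W[v,u],1))
ctr=W[237,221,:2]
yaw0=np.arctan2(*(W[202,200,:2]-ctr)[::-1])
P=[]
for n in Ws:
    c=cap(n); w=Ws[n]; m=brown(c,w,ctr); p=w[m]
    # drop bottle
    bp=W[205,159,:2]; p=p[np.linalg.norm(p[:,:2]-bp,axis=1)>35]; P.append(p); print(n,len(p))
for Q,l in((P[0],'top'),(P[1],'scene'),(np.vstack(P),'both')):
    best=None
    for dy in(-.2,0,.2):
        r=least_squares(lambda q:np.r_[dist(q,Q),(q[4])*.0],[*ctr,0,yaw0+dy,0,.2,.2,.2],loss='soft_l1',f_scale=2,diff_step=1e-4)
        if best is None or r.cost<best.cost:best=r
    print(l,np.round(best.x,3),best.cost,np.median(dist(best.x,Q)))
# objects: top-points centroid by height
for n,g,h,rad in(('jar',W[202,200],81,32),('bottle',W[205,159],120,35),('vial',W[250,265],94,30),('beaker',W[285,197],70,32)):
    for cam in Ws:
        w=Ws[cam].reshape(-1,3); p=w[(np.linalg.norm(w[:,:2]-g[:2],axis=1)<rad+10)&(w[:,2]>30)]
        t=p[p[:,2]>p[:,2].max()-8]; (cx,cy),r=cv2.minEnclosingCircle(t[:,:2].astype(np.float32))
        print(n,cam,len(t),np.round([cx,cy,r,p[:,2].max()],1),np.round([p[:,0].min(),p[:,0].max(),p[:,1].min(),p[:,1].max()]))
E
```

```text
carton [540.8 158.1  21.1]
jar [616.4 196.6  80.7]
bottle [602.9 281.2 121.4]
vial [496.8  42.2  95. ]
beaker [426.3 219.7   4.1]
tabc [437.5 113.9  50.8]
taba [660.4 209.   18.5]
tabl [502.2 268.3  37.3]
tabr [591.1  52.4  42.5]
top 4231
scene 4342
top [5.46695e+02 1.57123e+02 1.29000e-01 4.31000e-01 2.20000e-02 2.06000e-01
 4.34000e-01 3.38000e-01] 34532.53033861112 0.7144915408274173
scene [5.47100e+02 1.60158e+02 8.65000e-01 4.02000e-01 2.40000e-02 2.16000e-01
 4.17000e-01 3.64000e-01] 38435.11794865203 0.14415992391884247
both [5.46797e+02 1.58765e+02 5.55000e-01 4.14000e-01 2.10000e-02 2.07000e-01
 4.22000e-01 3.51000e-01] 73590.63637008978 0.41565276356850855
jar top 76 [610.8 201.4  23.9  90.3] [586. 637. 177. 227.]
jar scene 437 [612.6 201.8  26.8  84.1] [587. 640. 178. 229.]
bottle top 53 [603.5 285.6  13.4 127.1] [581. 626. 264. 305.]
bottle scene 152 [604.6 288.4  14.9 122.5] [590. 628. 265. 308.]
vial top 36 [496.7  43.2  19.4 103.4] [478. 516.  26.  63.]
vial scene 217 [499.3  45.5  20.7  96.9] [479. 519.  26.  65.]
beaker top 66 [423.1 207.5  23.7  74.8] [401. 445. 185. 230.]
beaker scene 143 [424.  208.   25.4  72.9] [399. 448. 186. 232.]
```

Run:
```python
import cv2,numpy as np
t=cv2.imread('pics/top0.png');s=cv2.imread('pics/scene0.png')
a=cv2.resize(t[330:440,0:110],(400,400),interpolation=cv2.INTER_CUBIC);b=cv2.resize(s[0:110,530:640],(400,400),interpolation=cv2.INTER_CUBIC)
cv2.imwrite('pics/grip.png',np.hstack([a,b]))
W=np.load('top0.npy').reshape(-1,3)
y=1.103;d=W-[236.5,468.3,226]
J=d[:,0]*np.cos(y)+d[:,1]*np.sin(y);K=-d[:,0]*np.sin(y)+d[:,1]*np.cos(y)
W2=np.load('scene0.npy').reshape(-1,3);d2=W2-[236.5,468.3,226]
J2=d2[:,0]*np.cos(y)+d2[:,1]*np.sin(y);K2=-d2[:,0]*np.sin(y)+d2[:,1]*np.cos(y)
for lo,hi in((-5,20),(20,45),(45,66),(66,90),(90,120),(120,150),(150,200)):
  for n,JJ,KK,dd in(('t',J,K,d),('s',J2,K2,d2)):
    m=(dd[:,2]>lo)&(dd[:,2]<hi)&(abs(JJ)<140)&(abs(KK)<140)
    if m.sum()>3: print(n,lo,hi,m.sum(),'J',np.round(np.percentile(JJ[m],[1,99])),'K',np.round(np.percentile(KK[m],[1,99])))
```

```text
t -5 20 17 J [45. 58.] K [-13.   3.]
s -5 20 116 J [-62.  62.] K [-16.   2.]
t 20 45 18 J [44. 59.] K [-12.  -3.]
s 20 45 227 J [-63.  64.] K [-15.   4.]
t 45 66 15 J [-87.  55.] K [-31.  27.]
s 45 66 188 J [-70.  71.] K [-17.   4.]
t 66 90 538 J [-92.  77.] K [-38.  34.]
s 66 90 821 J [-85.  86.] K [-41.  28.]
t 90 120 1415 J [-95.  54.] K [-37.  33.]
s 90 120 1436 J [-92.  82.] K [-39.  30.]
t 120 150 221 J [-51.  -1.] K [-25.  21.]
s 120 150 588 J [-49.  17.] K [-27.  -9.]
t 150 200 960 J [-51.   9.] K [-39.  20.]
s 150 200 822 J [-48.  36.] K [-41.  25.]
```

View pics/grip.png

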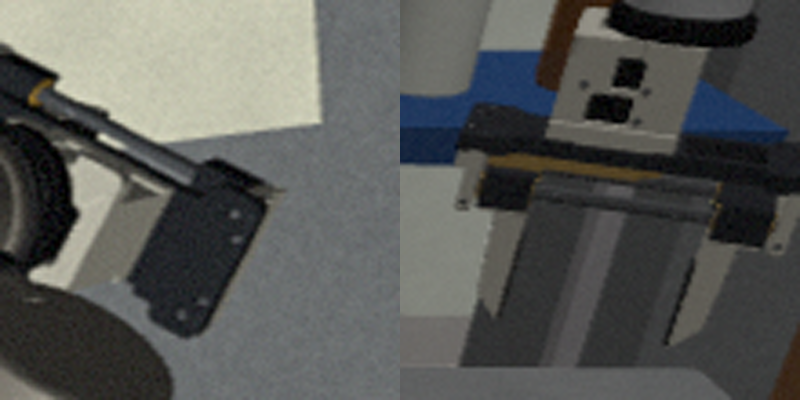

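Left: the gripper's bar is long along the jaw axis. Right: the fingers taper towards the tips. Depth points give the bar as ±95 mm along the jaw and ±38 mm across, starting 66 mm above the TCP. At flap height it could hit the bottle, so I'll check the bottle and finger profiles.

Run:
```python
import numpy as np
for f,cx,cy in(('top',603.5,285.6),('scene',604.6,287)):
    W=np.load(f+'0.npy').reshape(-1,3); d=W-[cx,cy,0]; r=np.hypot(d[:,0],d[:,1])
    for lo in range(40,130,8):
        m=(r<35)&(d[:,2]>=lo)&(d[:,2]<lo+8)
        if m.sum(): print(f,lo,m.sum(),np.round(W[m][:,:2].min(0)),np.round(W[m][:,:2].max(0)),'rmax',np.round(np.percentile(r[m],90)))
W=np.load('scene0.npy').reshape(-1,3);y=1.103;d=W-[236.5,468.3,226]
J=d[:,0]*np.cos(y)+d[:,1]*np.sin(y);K=-d[:,0]*np.sin(y)+d[:,1]*np.cos(y)
for lo in range(-4,80,8):
    m=(d[:,2]>lo)&(d[:,2]<lo+8)&(abs(J)<140)&(abs(K)<60)
    for s in(-1,1):
        q=m&(J*s>0)
        if q.sum(): print('finger',lo,s,q.sum(),np.round(np.percentile(J[q],[3,97])),np.round(np.percentile(K[q],[3,97])))
```

```text
top 40 17 [581. 264.] [617. 297.] rmax 22.0
top 48 22 [583. 264.] [623. 298.] rmax 22.0
top 56 27 [581. 264.] [614. 294.] rmax 22.0
top 64 21 [582. 265.] [616. 290.] rmax 22.0
top 72 26 [583. 265.] [624. 294.] rmax 22.0
top 80 49 [582. 265.] [626. 306.] rmax 21.0
top 88 88 [583. 265.] [622. 303.] rmax 19.0
top 96 18 [592. 269.] [614. 293.] rmax 15.0
top 104 10 [592. 273.] [608. 290.] rmax 13.0
top 112 73 [591. 273.] [616. 300.] rmax 13.0
top 120 40 [592. 274.] [615. 297.] rmax 12.0
scene 40 24 [596. 266.] [617. 271.] rmax 22.0
scene 48 26 [597. 265.] [617. 271.] rmax 22.0
scene 56 37 [598. 265.] [622. 306.] rmax 23.0
scene 64 101 [596. 266.] [628. 308.] rmax 22.0
scene 72 100 [596. 266.] [627. 306.] rmax 22.0
scene 80 119 [596. 267.] [629. 307.] rmax 22.0
scene 88 142 [593. 266.] [626. 306.] rmax 19.0
scene 96 71 [595. 272.] [622. 300.] rmax 14.0
scene 104 59 [599. 274.] [620. 298.] rmax 14.0
scene 112 90 [593. 273.] [620. 300.] rmax 14.0
scene 120 85 [592. 275.] [618. 301.] rmax 13.0
finger -4 -1 3 [-49. -46.] [-10.  -5.]
finger -4 1 5 [46. 52.] [-11.  -4.]
finger 4 -1 22 [-58. -45.] [-13.  -5.]
finger 4 1 22 [47. 57.] [-17.  -2.]
finger 12 -1 30 [-62. -46.] [-14.  -3.]
finger 12 1 34 [46. 62.] [-15.  -1.]
finger 20 -1 32 [-62. -46.] [-14.  -6.]
finger 20 1 37 [46. 63.] [-16.  -6.]
finger 28 -1 33 [-62. -46.] [-13.  -5.]
finger 28 1 41 [46. 63.] [-14.   6.]
finger 36 -1 35 [-63. -46.] [-15.  -6.]
finger 36 1 40 [47. 64.] [-14.  -5.]
finger 44 -1 37 [-64. -46.] [-15.  -4.]
finger 44 1 42 [47. 65.] [-14.   4.]
finger 52 -1 33 [-64. -48.] [-15.  -2.]
finger 52 1 40 [49. 65.] [-14.  -5.]
finger 60 -1 21 [-77. -49.] [-22. -10.]
finger 60 1 31 [49. 83.] [-36.   3.]
finger 68 -1 57 [-85. -49.] [-41. -18.]
finger 68 1 62 [51. 86.] [-39. -31.]
finger 76 -1 205 [-83.  -2.] [-39.  25.]
finger 76 1 276 [ 4. 83.] [-38.  28.]
```

Bottle is full width up to about 88 mm, so pinching flap a or b would put the gripper bar into it. Instead I'll move the jar first, then fold each flap with closed fingers. The jaw axis will be radial, which keeps the bar clear of the corners. The straight finger back will push the tab end up and then flatten the flap to vertical.

```bash
python3 -m pendant '[{"linear":[47,-33,0],"twist":-5},{"linear":[94,-67,0],"twist":-10},{"linear":[141,-100,0],"twist":-15},{"linear":[188,-134,0],"twist":-20},{"linear":[235,-167,0],"twist":-25},{"linear":[282,-200,0],"twist":-30},{"linear":[329,-234,0],"twist":-35},{"linear":[375,-267,0],"twist":-39.4},{"linear":[375,-267,0],"twist":-39.4},{"linear":[375,-267,-40],"twist":-39.4},{"linear":[375,-267,-80],"twist":-39.4},{"linear":[375,-267,-110],"twist":-39.4},{"linear":[375,-267,-110],"twist":-39.4},{"linear":[375,-267,-110],"twist":-39.4}]' 0
python3 - <<'E'
from h import *
cap('wrist','w1.png')
E
```

```text
time: 2.05
tool_pos: [612.1, 202.4, 118.3]
tcp_rot: [3.141, -0.002, 0.416]
contact_force: [0.1, 0.3, 0.6]
grip_width: 92.3
```

View pics/w1.png

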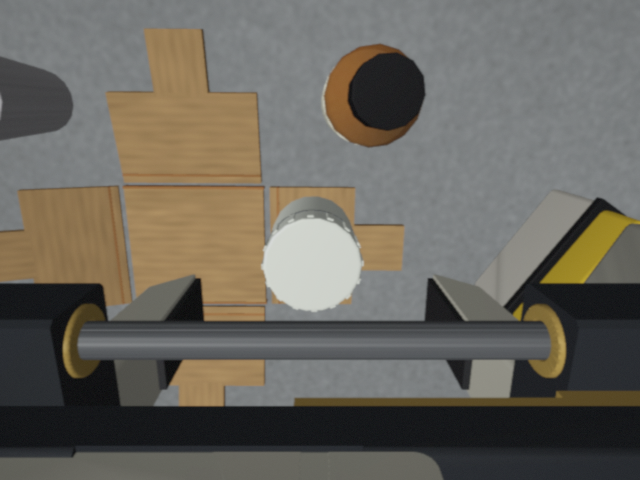

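The wrist view shows the jar centred at (312,262) between the fingers, and the carton edges run parallel to the jaw axis. The tip-box stack at right (590,230) needs a clearance check. I'll refine the carton pose from this view too.

Run:
```python
from fit import *
c=cap('wrist'); W=world(c)
m=brown(c,W,[547,158.7]); m[280:]=False
v,u=np.nonzero(m); bad=(u>315)&(u<435)&(v<160); P=W[m][~bad]; P=P[::5]; print(len(P))
for q0 in([547,158.7,0,.415,0,.21,.42,.35],):
    r=least_squares(dist,q0,args=(P,),loss='soft_l1',f_scale=1,diff_step=1e-4); print(np.round(r.x,3),r.cost/len(P))
w=W.reshape(-1,3); g=w[(np.linalg.norm(w[:,:2]-[612,201],axis=1)<33)&(w[:,2]>72)&(w[:,2]<90)]
(cx,cy),rr=cv2.minEnclosingCircle(g[:,:2].astype(np.float32)); print('jar',cx,cy,rr,len(g),np.median(g[:,2]))
for f in('top','scene'):
    w=np.load(f+'0.npy').reshape(-1,3); d=w[:,:2]-[547,158.7]; a=.415
    L=np.c_[d@[np.cos(a),np.sin(a)],d@[-np.sin(a),np.cos(a)]]
    k=(L[:,0]>140)&(L[:,0]<300)&(abs(L[:,1])<130)&(w[:,2]>25)
    if k.sum(): print(f,k.sum(),np.round(L[k].min(0)),np.round(L[k].max(0)),w[k][:,2].max(), 'in lane |y|<50:',np.round(L[k&(abs(L[:,1])<50)][:,0].min() if (k&(abs(L[:,1])<50)).any() else 999))
```

```text
8490
[ 5.49073e+02  1.66333e+02 -3.65000e-01  4.10000e-01  3.40000e-02
  2.46000e-01  3.78000e-01  3.50000e-01] 0.0705585492935999
jar 611.7274780273438 204.00242614746094 25.929624557495117 7588 80.43187059208577
top 2819 [188. -98.] [300.  41.] 167.74494917827334 in lane |y|<50: 188.0
scene 5422 [188. -98.] [300.  33.] 162.98811109152655 in lane |y|<50: 188.0
```

Jar centre is about (612,202.5). The stack starts at x'=188, so flap a needs the jaw parallel to its hinge, pushing with one open finger from the empty corner. I'll get the carton centre from the seam corners and grip the jar meanwhile.

```bash
python3 - <<'E'
from h import *
c=cap('wrist'); W=world(c)
f=cv2.resize(c['frame'][150:330,0:420],None,fx=1.9,fy=1.9,interpolation=cv2.INTER_CUBIC); cv2.imwrite('pics/w2.png',f)
E
python3 -m pendant '[{"linear":[0,0,-30],"twist":0},{"linear":[0,0,-60],"twist":0},{"linear":[0,0,-82],"twist":0},{"linear":[0,0,-82],"twist":0},{"linear":[0,0,-82],"twist":0}]' 0
python3 -m pendant '[{"linear":[0,0,0],"twist":0},{"linear":[0,0,0],"twist":0},{"linear":[0,0,0],"twist":0},{"linear":[0,0,0],"twist":0},{"linear":[0,0,0],"twist":0},{"linear":[0,0,0],"twist":0},{"linear":[0,0,0],"twist":0},{"linear":[0,0,0],"twist":0},{"linear":[0,0,0],"twist":0},{"linear":[0,0,0],"twist":0}]' 150
```

```text
time: 2.82
tool_pos: [612.7, 201.8, 36.4]
tcp_rot: [3.141, -0.003, 0.415]
contact_force: [0.6, 0.5, 0.6]
grip_width: 91.8
time: 4.08
tool_pos: [611.7, 201.6, 34.8]
tcp_rot: [3.142, -0.0, 0.415]
contact_force: [-0.7, 0.0, 0.6]
grip_width: 49.7
```

View pics/w2.png

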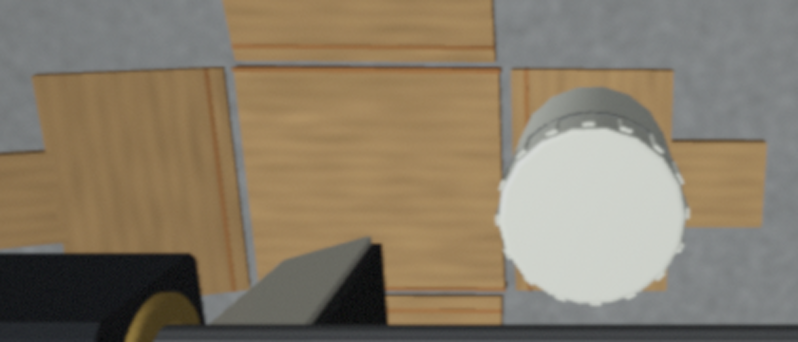

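Seam corners of the base in the crop: (233,66), (500,66), (505,291) and about (257,291).

Run:
```python
from h import *
c=cap('wrist'); o=bot.get_obs()
R=cv2.Rodrigues(np.array(c['rvec'],float))[0]; C=-R.T@np.array(c['tvec'],float).ravel()
C=C+np.array([612.1,202.4,118.3])-np.array([611.7,201.6,34.8])
L=[]
for u,v in((233,66),(500,66),(505,291),(257,291)):
    u,v=u/1.9,v/1.9+150
    d=R.T@[(u-c['cx'])/c['fx'],(v-c['cy'])/c['fy'],1]; L.append((C+d*(21-C[2])/d[2])[:2])
L=np.array(L);print(np.round(L,1),L.mean(0)); e=L[1]-L[0]; print(np.linalg.norm(e),np.arctan2(*e[::-1]),np.linalg.norm(L[2]-L[1]),np.linalg.norm(L[3]-L[0]))
```

```text
[[492.6 185.9]
 [571.7 220.7]
 [602.9 147.8]
 [523.3 112.8]] [547.59944822 166.79288646]
86.43549435170736 0.4149325214607394 79.28303992685892 79.30002455079978
```

Wrist says (547.6,166.8) while top and scene said about (547,158.7). I need to resolve this, so I'll refit with outliers removed.

Run:
```python
from fit import *
for n in('top','scene'):
    W=np.load(n+'0.npy'); c={'frame':cv2.imread(f'pics/{n}0.png')}
    m=brown(c,W,[547,163],160)
    k,lab,st,_=cv2.connectedComponentsWithStats(m.astype(np.uint8))
    print(n,[s.tolist() for s in st if s[4]>30])
    f=c['frame'].copy(); f[~m]=0
    x0,y0=(150,170) if n=='top' else (380,190)
    cv2.imwrite(f'pics/m_{n}.png',cv2.resize(f[y0:y0+130,x0:x0+150],(450,390),interpolation=cv2.INTER_NEAREST))
    cv2.imwrite(f'pics/c_{n}.png',cv2.resize(c['frame'][y0:y0+130,x0:x0+150],(750,600) if n=='top' else (750,600),interpolation=cv2.INTER_CUBIC))
    lo=W[m]; lo=lo[np.linalg.norm(lo[:,:2]-[603.5,286],axis=1)>32]
    q=[547,163,0,.415,0,.22,.4,.35]
    for it in range(4):
        P=lo[dist(q,lo)<(15,10,6,5)[it]]
        q=least_squares(dist,q,args=(P,),loss='soft_l1',f_scale=1,diff_step=1e-4).x
        print(np.round(q,3),len(P),len(lo),np.mean(dist(q,P)))
a=cv2.imread('pics/m_top.png');cv2.imwrite('pics/mm.png',cv2.hconcat([a[:,:400],cv2.resize(cv2.imread('pics/c_top.png'),(450,390))[:,:400]]))
```

```text
top [[0, 0, 640, 480, 302788], [194, 185, 32, 39, 386], [154, 201, 19, 18, 166], [169, 203, 98, 63, 2844], [256, 242, 18, 18, 231], [213, 246, 35, 38, 774]]
[ 5.48019e+02  1.65285e+02 -1.99000e-01  4.10000e-01  3.30000e-02
  2.45000e-01  3.64000e-01  2.92000e-01] 4004 4235 1.0239936844738253
[ 5.48019e+02  1.65285e+02 -1.99000e-01  4.10000e-01  3.30000e-02
  2.45000e-01  3.64000e-01  2.92000e-01] 4004 4235 1.0239936844738253
[ 5.47952e+02  1.65234e+02 -1.57000e-01  4.10000e-01  3.20000e-02
  2.43000e-01  3.64000e-01  2.92000e-01] 3959 4235 0.9531200400821925
[ 5.47923e+02  1.65306e+02 -9.90000e-02  4.10000e-01  3.10000e-02
  2.42000e-01  3.63000e-01  2.90000e-01] 3901 4235 0.886057706633166
scene [[0, 0, 640, 480, 302496], [385, 199, 20, 18, 296], [399, 204, 115, 93, 4048], [524, 234, 24, 25, 352]]
[5.48765e+02 1.66393e+02 5.67000e-01 4.10000e-01 2.70000e-02 2.42000e-01
 3.64000e-01 2.81000e-01] 4048 4344 0.31727778753100105
[5.48765e+02 1.66393e+02 5.67000e-01 4.10000e-01 2.70000e-02 2.42000e-01
 3.64000e-01 2.81000e-01] 4048 4344 0.31727778753100105
[5.48765e+02 1.66393e+02 5.67000e-01 4.10000e-01 2.70000e-02 2.42000e-01
 3.64000e-01 2.81000e-01] 4048 4344 0.31727778753100105
[5.48827e+02 1.66418e+02 5.66000e-01 4.10000e-01 2.70000e-02 2.42000e-01
 3.64000e-01 2.81000e-01] 4046 4344 0.3147460443009396
```

View pics/c_top.png

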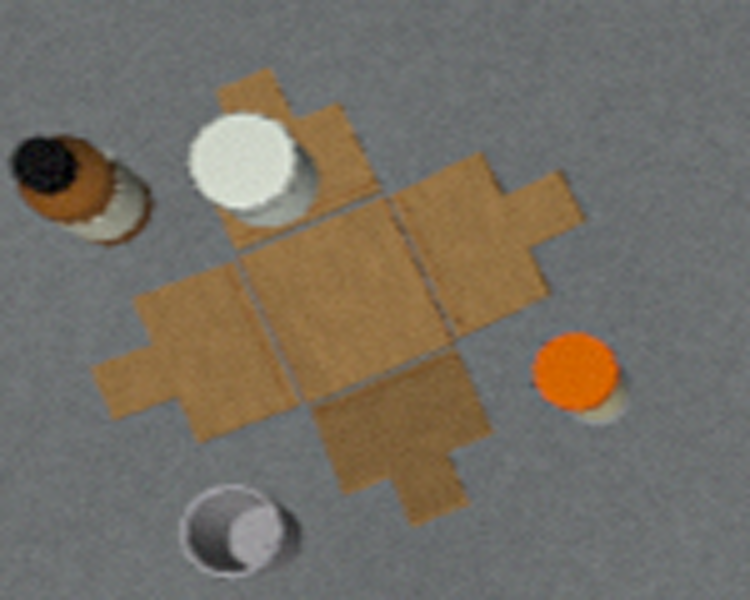

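All cameras now agree once the orange cap's outliers are gone: carton (548.4,166.2), yaw 0.411, flaps a 0.03, b 0.24, c 0.36, d 0.285. Next I lift the jar and place it.

```bash
python3 -m pendant '[{"linear":[0,0,8],"twist":0},{"linear":[0,0,16],"twist":0},{"linear":[0,0,22],"twist":0},{"linear":[-8,-4,22],"twist":0},{"linear":[-20,-11,22],"twist":0},{"linear":[-32,-18,22],"twist":0},{"linear":[-44,-25,22],"twist":0},{"linear":[-56,-32,22],"twist":0},{"linear":[-63,-36,22],"twist":0},{"linear":[-63,-36,22],"twist":0},{"linear":[-63,-36,16],"twist":0},{"linear":[-63,-36,10],"twist":0},{"linear":[-63,-36,5],"twist":0},{"linear":[-63,-36,2],"twist":0},{"linear":[-63,-36,1],"twist":0},{"linear":[-63,-36,0],"twist":0},{"linear":[-63,-36,0],"twist":0},{"linear":[-63,-36,0],"twist":0}]'
python3 - <<'E'
from h import *
c=cap('scene');W=world(c);d=W[...,:2]-[548.7,166.4];r=np.hypot(d[...,0],d[...,1]);m=(r<30)&(W[...,2]>70)&(W[...,2]<95);f=c['frame'].max(-1);m&=f>170
print('jar top',m.sum(),np.round(np.median(W[m][:,2]),1),np.round(np.percentile(W[m],[2,98],axis=0),1))
E
```

```text
time: 6.38
tool_pos: [548.8, 165.7, 34.9]
tcp_rot: [3.142, -0.0, 0.415]
contact_force: [0.2, -0.5, -1.6]
grip_width: 49.6
  return _methods._mean(a, axis=axis, dtype=dtype,
  ret = ret.dtype.type(ret / rcount)
Traceback (most recent call last):
IndexError: index -1 is out of bounds for axis 0 with size 0
```

Force reads -1.6 N, so the jar is probably still hanging by its weight. Lowering by small steps.

```bash
python3 -m pendant '[{"linear":[0,0,-0.5],"twist":0},{"linear":[0,0,-1],"twist":0},{"linear":[0,0,-1],"twist":0}]'; python3 -m pendant '[{"linear":[0,0,-0.5],"twist":0},{"linear":[0,0,-0.5],"twist":0}]'
```

```text
time: 6.8
tool_pos: [548.8, 165.6, 34.7]
tcp_rot: [3.141, -0.001, 0.415]
contact_force: [-2.6, 0.1, 7.1]
grip_width: 49.7
time: 7.05
tool_pos: [548.8, 165.6, 34.7]
tcp_rot: [3.141, -0.001, 0.415]
contact_force: [-3.6, -1.0, 11.5]
grip_width: 49.7
```

Contact confirmed. Releasing and rising, then checking the stack boundary in the carton frame.

```bash
python3 -m pendant '[{"linear":[0,0,0.5],"twist":0},{"linear":[0,0,0.5],"twist":0},{"linear":[0,0,0.5],"twist":0}]'; python3 -m pendant '[{"linear":[0,0,0],"twist":0},{"linear":[0,0,0],"twist":0},{"linear":[0,0,0],"twist":0},{"linear":[0,0,0],"twist":0},{"linear":[0,0,10],"twist":0},{"linear":[0,0,30],"twist":0},{"linear":[0,0,65],"twist":0},{"linear":[0,0,100],"twist":0},{"linear":[0,0,130],"twist":0},{"linear":[0,0,130],"twist":0}]' 40
python3 - <<'E'
import numpy as np
a=.411;O=[548.4,166.2]
for f in('top','scene'):
    w=np.load(f+'0.npy').reshape(-1,3); d=w[:,:2]-O
    X=d@[np.cos(a),np.sin(a)];Y=d@[-np.sin(a),np.cos(a)]
    for y in range(-200,120,20):
        for z0,z1 in((15,70),(70,180)):
            k=(X>140)&(X<320)&(Y>=y)&(Y<y+20)&(w[:,2]>z0)&(w[:,2]<z1)
            if k.sum()>2: print(f,y,z0,np.round(np.percentile(X[k],1),0),end='; ')
    print()
E
python3 - <<'E'
from h import *
c=cap('wrist','w3.png');cap('scene','s3.png')
a=cv2.imread('pics/w3.png');b=cv2.imread('pics/s3.png')[170:330,340:580]
cv2.imwrite('pics/v3.png',cv2.hconcat([cv2.resize(a,(400,300)),cv2.resize(b,(400,300))]))
E
```

```text
time: 7.42
tool_pos: [548.8, 165.6, 34.7]
tcp_rot: [3.141, -0.001, 0.415]
contact_force: [-2.8, -1.1, 7.7]
grip_width: 49.3
time: 8.68
tool_pos: [550.2, 165.9, 167.0]
tcp_rot: [3.14, -0.006, 0.415]
contact_force: [-0.1, 0.0, -0.6]
grip_width: 77.6
top -200 15 187.0; top -200 70 188.0; top -120 15 284.0; top -100 15 254.0; top -100 70 258.0; top -80 15 223.0; top -80 70 222.0; top -60 15 194.0; top -60 70 188.0; top -40 15 185.0; top -40 70 188.0; top -20 15 194.0; top -20 70 197.0; top 0 15 207.0; top 0 70 207.0; top 20 15 220.0; top 20 70 217.0; top 80 15 318.0; top 80 70 319.0; top 100 70 318.0; 
scene -200 15 191.0; scene -200 70 192.0; scene -120 15 287.0; scene -120 70 296.0; scene -100 15 258.0; scene -100 70 263.0; scene -80 15 228.0; scene -80 70 226.0; scene -60 15 197.0; scene -60 70 191.0; scene -40 15 185.0; scene -40 70 195.0; scene -20 70 207.0; scene 0 70 216.0; scene 20 70 224.0;
```

View pics/v3.png

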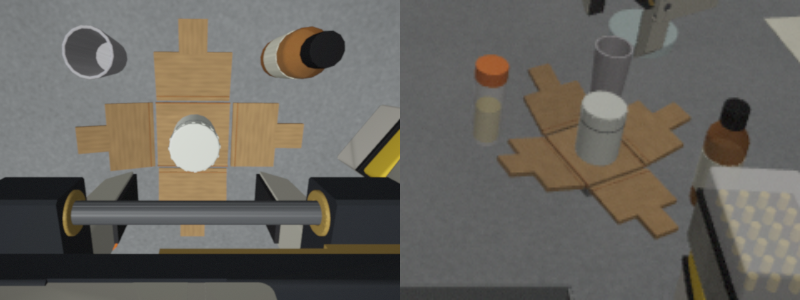

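The jar stands upright in the middle of the base. The stack's near corner is at x'≈184, y'≈-45, so for flap a I'll rotate the jaw 15° off the hinge direction. That clears both the stack and the bottle. The pose is TCP at carton (133,-52).

```bash
python3 -m pendant '[{"linear":[0,0,0],"twist":10.6},{"linear":[0,0,0],"twist":21.2},{"linear":[0,0,0],"twist":31.8},{"linear":[0,0,0],"twist":42.4},{"linear":[0,0,0],"twist":53},{"linear":[0,0,0],"twist":63.6},{"linear":[0,0,0],"twist":74.8},{"linear":[0,0,0],"twist":74.8},{"linear":[36,1.5,0],"twist":74.8},{"linear":[72,3,0],"twist":74.8},{"linear":[108,4.5,0],"twist":74.8},{"linear":[142.4,6,0],"twist":74.8},{"linear":[142.4,6,0],"twist":74.8},{"linear":[142.4,6,-40],"twist":74.8},{"linear":[142.4,6,-80],"twist":74.8},{"linear":[142.4,6,-100],"twist":74.8},{"linear":[142.4,6,-100],"twist":74.8},{"linear":[142.4,6,-100],"twist":74.8}]' 0
python3 - <<'E'
from h import *
cap('top','t4.png');cap('scene','s4.png')
a=cv2.imread('pics/t4.png')[150:300,140:290];b=cv2.imread('pics/s4.png')[170:330,360:600]
cv2.imwrite('pics/v4.png',cv2.hconcat([cv2.resize(a,(400,400),interpolation=2),cv2.resize(b,(400,400))]))
E
```

```text
time: 11.02
tool_pos: [691.3, 171.8, 65.0]
tcp_rot: [3.14, -0.0, 1.72]
contact_force: [-0.1, 0.8, 0.1]
grip_width: 91.5
```

View pics/v4.png

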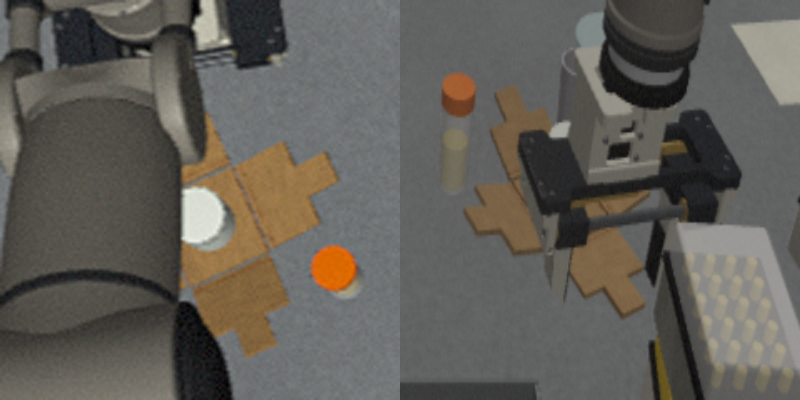

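Clearances look right: the pushing finger hangs just beyond the tab end, and the stack is clear. Descend and make contact.

```bash
python3 -m pendant '[{"linear":[0,0,-30],"twist":0},{"linear":[0,0,-50],"twist":0},{"linear":[0,0,-58],"twist":0},{"linear":[0,0,-58],"twist":0}]'; python3 -m pendant '[{"linear":[-0.9,-0.4,0],"twist":0},{"linear":[-1.8,-0.8,0],"twist":0},{"linear":[-2.7,-1.2,0],"twist":0},{"linear":[-2.7,-1.2,0],"twist":0}]'
```

```text
time: 11.62
tool_pos: [691.0, 171.6, 5.5]
tcp_rot: [-3.141, -0.0, 1.721]
contact_force: [-0.8, 0.4, -0.2]
grip_width: 91.8
time: 12.12
tool_pos: [688.4, 170.4, 6.0]
tcp_rot: [3.141, -0.0, 1.721]
contact_force: [-0.3, 0.8, 0.1]
grip_width: 92.0
```

```bash
python3 -m pendant '[{"linear":[-0.9,-0.4,0],"twist":0},{"linear":[-1.4,-0.6,0],"twist":0},{"linear":[-1.4,-0.6,0],"twist":0}]';python3 -m pendant '[{"linear":[-0.7,-0.3,0],"twist":0},{"linear":[-0.7,-0.3,0],"twist":0}]';python3 -m pendant '[{"linear":[-0.7,-0.3,0],"twist":0},{"linear":[-0.7,-0.3,0],"twist":0}]'
```

```text
time: 12.5
tool_pos: [687.0, 169.8, 5.7]
tcp_rot: [-3.141, -0.0, 1.721]
contact_force: [-0.4, -0.0, 0.6]
grip_width: 91.9
time: 12.75
tool_pos: [686.5, 169.6, 5.8]
tcp_rot: [3.141, -0.0, 1.721]
contact_force: [0.7, -0.1, -0.4]
grip_width: 92.0
time: 13.0
tool_pos: [686.2, 169.4, 6.0]
tcp_rot: [3.14, -0.0, 1.721]
contact_force: [2.4, 1.7, -0.3]
grip_width: 91.6
```

Contact made at about 3 N. Press slightly and lift along the arc.

```bash
python3 -m pendant '[{"linear":[-0.6,-0.3,0],"twist":0},{"linear":[-0.8,-0.35,1],"twist":0},{"linear":[-0.9,-0.4,3],"twist":0},{"linear":[-1.2,-0.5,6],"twist":0},{"linear":[-1.6,-0.7,9],"twist":0},{"linear":[-2.2,-1,12],"twist":0},{"linear":[-3.3,-1.4,18],"twist":0},{"linear":[-3.3,-1.4,18],"twist":0}]'
python3 - <<'E'
from h import *
a=.411
for n in('scene','top'):
    c=cap(n,n+'5.png');W=world(c);d=W[...,:2]-[548.4,166.2]
    X=d@[np.cos(a),np.sin(a)];Y=d@[-np.sin(a),np.cos(a)]
    h=cv2.cvtColor(c['frame'],cv2.COLOR_BGR2HSV)
    br=(h[...,0]>8)&(h[...,0]<22)&(h[...,1]>90)
    for x in range(50,130,10):
        m=br&(X>x)&(X<x+10)&(abs(Y)<14)
        if m.sum()>3: print(n,x,m.sum(),np.round(np.median(W[m][:,2]),1),end='; ')
    print()
E
```

```text
time: 14.0
tool_pos: [684.1, 168.5, 25.4]
tcp_rot: [3.137, -0.001, 1.72]
contact_force: [7.0, 3.4, 1.0]
grip_width: 91.9
scene 50 10 24.2; scene 60 41 26.5; scene 70 28 28.8; scene 90 19 33.9; scene 100 48 35.9; scene 110 52 38.4; scene 120 89 117.5;
```

Flap a follows (about 0.235 rad). Continue up the arc.

```bash
python3 -m pendant '[{"linear":[-2.3,-1,5.4],"twist":0},{"linear":[-4.1,-1.8,9.5],"twist":0},{"linear":[-6.2,-2.7,15.5],"twist":0},{"linear":[-9,-3.9,21.4],"twist":0},{"linear":[-12.1,-5.3,27],"twist":0},{"linear":[-15.4,-6.7,32.4],"twist":0},{"linear":[-19.3,-8.4,37.5],"twist":0},{"linear":[-23.4,-10.2,42],"twist":0},{"linear":[-23.4,-10.2,42],"twist":0}]'
cat > prof.py <<'E'
from h import *
import sys
a=.411; O=[548.4,166.2]
def prof(k):
    r=a+k*np.pi/2
    for n in('scene','top'):
        c=cap(n);W=world(c);d=W[...,:2]-O
        X=d@[np.cos(r),np.sin(r)];Y=d@[-np.sin(r),np.cos(r)]
        h=cv2.cvtColor(c['frame'],cv2.COLOR_BGR2HSV)
        m=(h[...,0]>8)&(h[...,0]<22)&(h[...,1]>90)&(X>30)&(X<140)&(abs(Y)<38)&(W[...,2]>19)&(W[...,2]<112)
        P=np.c_[X[m],W[m][:,2]]
        if len(P)<15: print(n,'few');continue
        print(n,len(P),'x,z by height:',[(int(z),int(np.median(P[abs(P[:,1]-z)<4,0]))) for z in range(24,112,8) if (abs(P[:,1]-z)<4).sum()>3])
if __name__=='__main__':
    for s in sys.argv[1:]: print(s); prof('abcd'.index(s))
E
python3 prof.py a
```

```text
time: 15.22
tool_pos: [658.6, 157.4, 66.1]
tcp_rot: [-3.141, 0.0, 1.721]
contact_force: [1.6, 0.4, 1.5]
grip_width: 91.8
a
scene 271 x,z by height: [(24, 35), (32, 56), (40, 62), (48, 70), (56, 78), (64, 79), (72, 88), (80, 95), (88, 99), (104, 102)]
top 22 x,z by height: [(24, 35)]
```

```bash
python3 -m pendant '[{"linear":[-5.5,-2.4,1],"twist":0},{"linear":[-11,-4.8,2],"twist":0},{"linear":[-16.5,-7.2,2],"twist":0},{"linear":[-22,-9.6,2],"twist":0},{"linear":[-27.5,-12,2],"twist":0},{"linear":[-33,-14.4,2],"twist":0},{"linear":[-38.5,-16.8,2],"twist":0},{"linear":[-44,-19.2,2],"twist":0},{"linear":[-47,-20.5,2],"twist":0},{"linear":[-49.5,-21.6,2],"twist":0},{"linear":[-49.5,-21.6,2],"twist":0},{"linear":[-49.5,-21.6,2],"twist":0}]'; python3 prof.py a
```

```text
time: 16.82
tool_pos: [609.3, 136.0, 67.6]
tcp_rot: [-3.141, -0.0, 1.721]
contact_force: [0.4, -0.5, -0.0]
grip_width: 91.6
a
scene 659 x,z by height: [(24, 45), (32, 46), (40, 46), (48, 46), (56, 46), (64, 46), (72, 45), (80, 46), (88, 45), (96, 46), (104, 45)]
top few
```

Flap a stands vertical (outer face x'≈46 at all heights). Retreat, close, and go to flap b with the jaw radial.

```bash
python3 -m pendant '[{"linear":[9,4,0],"twist":0},{"linear":[18,8,0],"twist":0},{"linear":[18,8,0],"twist":0},{"linear":[18,8,40],"twist":0},{"linear":[18,8,90],"twist":0},{"linear":[18,8,102],"twist":0},{"linear":[-10,42,102],"twist":4},{"linear":[-45,82,102],"twist":10},{"linear":[-80,123,102],"twist":15},{"linear":[-119.5,165,102],"twist":15},{"linear":[-119.5,165,102],"twist":15},{"linear":[-119.5,165,60],"twist":15},{"linear":[-119.5,165,20],"twist":15},{"linear":[-119.5,165,-20],"twist":15},{"linear":[-119.5,165,-48],"twist":15},{"linear":[-119.5,165,-48],"twist":15},{"linear":[-119.5,165,-48],"twist":15}]' 255; python3 prof.py a b
```

```text
time: 19.05
tool_pos: [490.9, 300.8, 20.5]
tcp_rot: [3.14, 0.0, 1.982]
contact_force: [0.3, 0.1, -0.4]
grip_width: 0.3
a
scene 954 x,z by height: [(24, 46), (32, 46), (40, 46), (48, 46), (56, 46), (64, 46), (72, 45), (80, 45), (88, 46), (96, 46), (104, 45)]
top 324 x,z by height: [(24, 39), (32, 41), (40, 41), (48, 41), (56, 40), (64, 40), (72, 41), (80, 41), (88, 41), (96, 41), (104, 42)]
b
scene 457 x,z by height: [(24, 67), (32, 89), (40, 117), (96, 116), (104, 115)]
top 455 x,z by height: [(24, 53), (32, 80), (40, 114), (104, 115)]
```

```bash
python3 -m pendant '[{"linear":[0.8,-1.8,0],"twist":0},{"linear":[1.6,-3.7,0],"twist":0},{"linear":[1.6,-3.7,0],"twist":0}]';python3 -m pendant '[{"linear":[0.4,-0.9,0],"twist":0},{"linear":[0.6,-1.4,0.5],"twist":0},{"linear":[0.6,-1.4,0.5],"twist":0}]'
```

```text
time: 19.62
tool_pos: [491.6, 297.2, 19.9]
tcp_rot: [3.141, -0.0, 1.982]
contact_force: [0.3, -0.0, -1.0]
grip_width: 0.2
time: 20.0
tool_pos: [492.0, 296.3, 20.2]
tcp_rot: [3.142, -0.001, 1.983]
contact_force: [-0.7, 4.4, 0.3]
grip_width: 0.3
```

```bash
python3 -m pendant '[{"linear":[0.4,-0.9,3],"twist":0},{"linear":[0.8,-1.8,5.4],"twist":0},{"linear":[1.6,-3.7,9.5],"twist":0},{"linear":[2.5,-5.8,15.5],"twist":0},{"linear":[3.7,-8.5,21.4],"twist":0},{"linear":[5.1,-11.6,27],"twist":0},{"linear":[6.5,-14.9,32.4],"twist":0},{"linear":[8.2,-18.8,37.5],"twist":0},{"linear":[10,-22.9,42],"twist":0},{"linear":[10,-22.9,42],"twist":0}]'; python3 prof.py b
```

```text
time: 21.25
tool_pos: [502.5, 273.8, 63.6]
tcp_rot: [3.139, -0.001, 1.983]
contact_force: [-2.0, 2.5, 3.2]
grip_width: 0.3
b
scene 564 x,z by height: [(40, 57), (48, 64), (56, 71), (64, 78), (72, 85), (80, 92), (88, 94)]
top 299 x,z by height: [(24, 38), (32, 47), (40, 56), (48, 62), (56, 70), (64, 73), (72, 83)]
```

```bash
python3 -m pendant '[{"linear":[3.2,-7.3,2],"twist":0},{"linear":[6.4,-14.7,2],"twist":0},{"linear":[9.6,-22,2],"twist":0},{"linear":[12.8,-29.3,2],"twist":0},{"linear":[16,-36.7,2],"twist":0},{"linear":[18.8,-43.1,2],"twist":0},{"linear":[21.2,-48.6,2],"twist":0},{"linear":[22.4,-51.4,2],"twist":0},{"linear":[22.4,-51.4,2],"twist":0},{"linear":[22.4,-51.4,2],"twist":0}]'; python3 prof.py b
```

```text
time: 22.6
tool_pos: [524.4, 221.7, 64.2]
tcp_rot: [-3.141, -0.0, 1.983]
contact_force: [-0.5, 0.1, 0.6]
grip_width: 1.0
b
scene 241 x,z by height: [(64, 37), (72, 37), (80, 37), (88, 37), (96, 37), (104, 37)]
top 67 x,z by height: [(24, 32), (32, 36), (40, 36), (48, 35), (56, 36), (64, 36), (72, 36)]
```

Flap b is vertical. Now flap c.

```bash
python3 -m pendant '[{"linear":[-3.5,8,0],"twist":0},{"linear":[-7,16.5,0],"twist":0},{"linear":[-7,16.5,0],"twist":0},{"linear":[-7,16.5,45],"twist":0},{"linear":[-7,16.5,95],"twist":0},{"linear":[-7,16.5,100],"twist":-10},{"linear":[-20,0,100],"twist":-20},{"linear":[-35,-20,100],"twist":-30},{"linear":[-50,-40,100],"twist":-40},{"linear":[-65,-60,100],"twist":-50},{"linear":[-80,-80,100],"twist":-60},{"linear":[-98,-98,100],"twist":-70},{"linear":[-112.7,-115.2,100],"twist":-80},{"linear":[-112.7,-115.2,100],"twist":-90},{"linear":[-112.7,-115.2,100],"twist":-90},{"linear":[-112.7,-115.2,60],"twist":-90},{"linear":[-112.7,-115.2,15],"twist":-90},{"linear":[-112.7,-115.2,-20],"twist":-90},{"linear":[-112.7,-115.2,-34.5],"twist":-90},{"linear":[-112.7,-115.2,-34.5],"twist":-90}]'; python3 -m pendant '[{"linear":[1.8,0.8,0],"twist":0},{"linear":[3.6,1.6,0],"twist":0},{"linear":[3.6,1.6,0],"twist":0}]'; python3 prof.py a b c
```

```text
time: 25.2
tool_pos: [411.2, 106.5, 28.8]
tcp_rot: [-3.141, 0.002, 0.415]
contact_force: [-0.2, -0.1, -0.8]
grip_width: 0.5
time: 25.58
tool_pos: [414.0, 107.6, 30.1]
tcp_rot: [-3.141, 0.003, 0.413]
contact_force: [-5.1, -4.8, 1.6]
grip_width: 0.3
a
scene 955 x,z by height: [(24, 46), (32, 46), (40, 46), (48, 45), (56, 46), (64, 46), (72, 45), (80, 46), (88, 45), (96, 45), (104, 45)]
top 333 x,z by height: [(24, 38), (32, 41), (40, 41), (48, 41), (56, 40), (64, 40), (72, 41), (80, 40), (88, 40), (96, 40), (104, 42)]
b
scene 248 x,z by height: [(64, 37), (72, 37), (80, 36), (88, 37), (96, 36), (104, 37)]
top 186 x,z by height: [(24, 34), (32, 36), (40, 36), (48, 36), (56, 36), (64, 36), (72, 36), (80, 35), (88, 35), (96, 35), (104, 36)]
c
scene 907 x,z by height: [(24, 53), (32, 77), (40, 95), (48, 118), (72, 33)]
top 38 x,z by height: [(24, 44)]
```

```bash
python3 -m pendant '[{"linear":[0.5,0.2,3],"twist":0},{"linear":[1.6,0.7,5.5],"twist":0},{"linear":[3.5,1.5,8],"twist":0},{"linear":[5.4,2.4,10.7],"twist":0},{"linear":[8.5,3.7,16.2],"twist":0},{"linear":[11.9,5.2,21.7],"twist":0},{"linear":[16,7,26.6],"twist":0},{"linear":[19.9,8.7,31.4],"twist":0},{"linear":[23.8,10.4,34],"twist":0},{"linear":[23.8,10.4,34],"twist":0}]'; python3 prof.py c
```

```text
time: 27.12
tool_pos: [440.1, 118.6, 64.6]
tcp_rot: [3.141, -0.003, 0.412]
contact_force: [-1.2, -1.4, 0.5]
grip_width: 0.7
c
scene 987 x,z by height: [(24, 45), (32, 52), (40, 58), (48, 64), (56, 70), (64, 75), (72, 82), (80, 88), (88, 93)]
top few
```

```bash
python3 -m pendant '[{"linear":[6,2.6,1],"twist":0},{"linear":[12,5.2,1],"twist":0},{"linear":[18,7.9,1],"twist":0},{"linear":[24,10.5,1],"twist":0},{"linear":[30,13.1,1],"twist":0},{"linear":[36,15.7,1],"twist":0},{"linear":[42,18.3,1],"twist":0},{"linear":[46,20.1,1],"twist":0},{"linear":[49,21.4,1],"twist":0},{"linear":[49,21.4,1],"twist":0},{"linear":[49,21.4,1],"twist":0}]'; python3 prof.py c
```

```text
time: 28.6
tool_pos: [488.1, 139.8, 64.7]
tcp_rot: [-3.142, -0.0, 0.412]
contact_force: [-1.1, 0.4, 0.2]
grip_width: 0.6
c
scene 705 x,z by height: [(24, 41), (32, 43), (40, 42), (48, 42), (56, 42), (64, 42), (72, 41), (80, 41), (88, 41), (96, 41), (104, 41)]
top 34 x,z by height: [(24, 47), (32, 48), (48, 47), (64, 47), (72, 45)]
```

Flap c is vertical. Now flap d.

```bash
python3 -m pendant '[{"linear":[-8,-3.5,0],"twist":0},{"linear":[-15,-6.5,0],"twist":0},{"linear":[-15,-6.5,0],"twist":0},{"linear":[-15,-6.5,45],"twist":0},{"linear":[-15,-6.5,95],"twist":0},{"linear":[-15,-6.5,100],"twist":-10},{"linear":[4,-20,100],"twist":-20},{"linear":[23,-34,100],"twist":-30},{"linear":[42,-48,100],"twist":-40},{"linear":[61,-63,100],"twist":-50},{"linear":[80,-78,100],"twist":-60},{"linear":[100,-93,100],"twist":-70},{"linear":[118.9,-108.9,100],"twist":-80},{"linear":[118.9,-108.9,100],"twist":-90},{"linear":[118.9,-108.9,100],"twist":-90},{"linear":[118.9,-108.9,60],"twist":-90},{"linear":[118.9,-108.9,15],"twist":-90},{"linear":[118.9,-108.9,-25],"twist":-90},{"linear":[118.9,-108.9,-41],"twist":-90},{"linear":[118.9,-108.9,-41],"twist":-90}]'; python3 -m pendant '[{"linear":[-0.8,1.8,0],"twist":0},{"linear":[-1.4,3.2,0],"twist":0},{"linear":[-1.4,3.2,0],"twist":0}]'; python3 prof.py c d
```

```text
time: 31.2
tool_pos: [606.8, 31.1, 23.4]
tcp_rot: [3.14, 0.001, -1.157]
contact_force: [-0.0, -0.9, 0.3]
grip_width: 0.5
time: 31.58
tool_pos: [606.2, 34.3, 24.8]
tcp_rot: [-3.14, -0.001, -1.158]
contact_force: [0.1, 0.2, -0.6]
grip_width: 0.4
c
scene 325 x,z by height: [(24, 41), (32, 42), (48, 42), (56, 42), (64, 41), (72, 42), (80, 41), (88, 40), (96, 41), (104, 40)]
top few
d
scene 781 x,z by height: [(24, 46), (32, 80), (40, 106)]
top few
```

```bash
python3 -m pendant '[{"linear":[-0.4,0.9,0],"twist":0},{"linear":[-0.8,1.8,0.5],"twist":0},{"linear":[-1.2,2.8,2.5],"twist":0},{"linear":[-1.7,3.9,5],"twist":0},{"linear":[-2.4,5.5,9],"twist":0},{"linear":[-3.4,7.8,15],"twist":0},{"linear":[-4.6,10.5,21],"twist":0},{"linear":[-6.1,13.9,26.5],"twist":0},{"linear":[-7.7,17.6,31.6],"twist":0},{"linear":[-9.4,21.5,36.5],"twist":0},{"linear":[-11.2,25.7,40],"twist":0},{"linear":[-11.2,25.7,40],"twist":0}]'; python3 prof.py d
```

```text
time: 33.28
tool_pos: [595.4, 59.7, 64.9]
tcp_rot: [-3.139, -0.001, -1.159]
contact_force: [1.3, -2.1, 1.8]
grip_width: 0.0
d
scene 179 x,z by height: [(24, 34), (32, 46), (40, 53), (48, 61), (56, 75), (64, 76), (72, 84), (80, 92)]
top few
```

```bash
python3 -m pendant '[{"linear":[-2.8,6.4,1],"twist":0},{"linear":[-5.6,12.8,1],"twist":0},{"linear":[-8.4,19.3,1],"twist":0},{"linear":[-11.2,25.7,1],"twist":0},{"linear":[-14,32.1,1],"twist":0},{"linear":[-16.8,38.5,1],"twist":0},{"linear":[-19.6,44.9,1],"twist":0},{"linear":[-21.2,48.5,1],"twist":0},{"linear":[-22.2,50.9,1],"twist":0},{"linear":[-22.2,50.9,1],"twist":0},{"linear":[-22.2,50.9,1],"twist":0}]'; python3 prof.py d
python3 -m pendant '[{"linear":[3.5,-8,0],"twist":0},{"linear":[7,-16,0],"twist":0},{"linear":[7,-16,0],"twist":0},{"linear":[7,-16,50],"twist":0},{"linear":[7,-16,100],"twist":0},{"linear":[0,-70,110],"twist":0},{"linear":[-10,-130,110],"twist":0},{"linear":[-30,-190,110],"twist":0},{"linear":[-50,-250,110],"twist":0},{"linear":[-50,-250,110],"twist":0},{"linear":[-50,-250,110],"twist":0}]'
python3 prof.py a b c d
python3 - <<'E'
from h import *
cap('top','t9.png');cap('scene','s9.png')
a=cv2.imread('pics/t9.png')[150:310,130:290];b=cv2.imread('pics/s9.png')[170:310,370:570]
cv2.imwrite('pics/v9.png',cv2.hconcat([cv2.resize(a,(400,400),interpolation=2),cv2.resize(b,(400,400),interpolation=2)]))
E
```

```text
time: 34.75
tool_pos: [572.3, 110.6, 64.6]
tcp_rot: [3.141, 0.0, -1.159]
contact_force: [0.1, 0.6, 0.0]
grip_width: 0.4
d
scene 445 x,z by height: [(24, 41), (32, 41), (40, 41), (48, 41), (56, 41), (64, 41), (72, 40), (80, 39), (88, 38), (96, 39), (104, 38)]
top few
time: 36.22
tool_pos: [522.4, -139.1, 174.8]
tcp_rot: [-3.141, 0.0, -1.16]
contact_force: [-0.2, 0.1, 0.6]
grip_width: 0.5
a
scene 957 x,z by height: [(24, 46), (32, 46), (40, 46), (48, 46), (56, 46), (64, 46), (72, 45), (80, 46), (88, 46), (96, 45), (104, 45)]
top 325 x,z by height: [(24, 38), (32, 40), (40, 41), (48, 40), (56, 40), (64, 41), (72, 42), (80, 40), (88, 40), (96, 41), (104, 42)]
b
scene 243 x,z by height: [(64, 37), (72, 37), (80, 37), (88, 36), (96, 36), (104, 37)]
top 207 x,z by height: [(24, 34), (32, 36), (40, 36), (48, 36), (56, 36), (64, 35), (72, 37), (80, 35), (88, 35), (96, 35), (104, 36)]
c
scene 295 x,z by height: [(64, 42), (72, 42), (80, 41), (88, 41), (96, 40), (104, 40)]
top 281 x,z by height: [(24, 48), (32, 48), (40, 48), (48, 47), (56, 47), (64, 47), (72, 44), (80, 46), (88, 45), (96, 46), (104, 43)]
d
scene 793 x,z by height: [(24, 41), (32, 41), (40, 41), (48, 41), (56, 41), (64, 41), (72, 40), (80, 40), (88, 40), (96, 40), (104, 39)]
top 167 x,z by height: [(24, 31), (32, 43), (40, 42), (48, 42), (56, 42), (64, 42), (72, 40), (80, 41), (88, 41), (96, 41), (104, 38)]
```

View pics/v9.png

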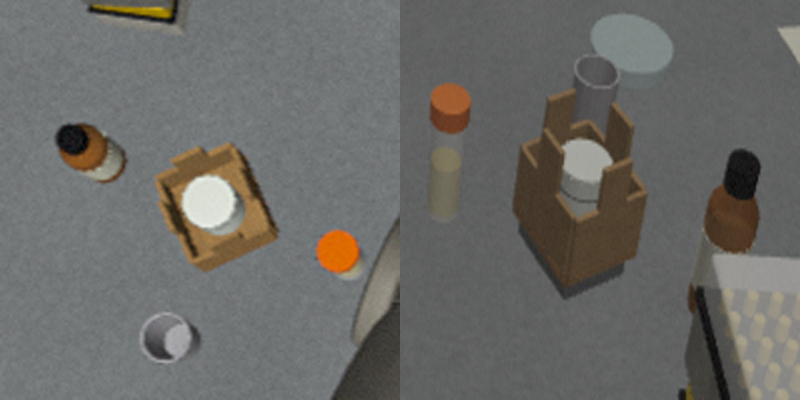

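All four walls stand upright round the upright jar. The last step is a check on the jar and bystanders before handing in.

Run:
```python
from h import *
W=world(cap('top'));w=W.reshape(-1,3)
for n,g,h,rad in(('bottle',(603.5,285.6),121,20),('vial',(497,43),95,28),('beaker',(423,207.5),71,30),('jar',(548.5,166),81,27)):
    out=[]
    for q in(np.load('top0.npy').reshape(-1,3),w):
        p=q[(np.linalg.norm(q[:,:2]-g,axis=1)<rad)&(abs(q[:,2]-h)<6)]; out.append(np.round([*(p[:,:2].min(0)+p[:,:2].max(0))/2,np.median(p[:,2])],1) if len(p) else None)
    print(n,*out)
print(bot.get_obs()['time']); print(bot.close_job())
```

```text
bottle [603.6 286.3 119.3] [603.5 286.1 119. ]
vial [497.2  44.5  93.3] [497.2  44.8  93.3]
beaker [423.2 207.9  68.7] [423.2 207.8  69.1]
jar None [548.1 166.6  79.9]
36.775
the job is handed in; nothing more can be done
None
```

The carton is made up and packed. I moved the jar first, gripped upright and set down on contact, to the middle of the base. I then folded flaps a, b, c and d by pushing each up with a finger. I did not pinch the tabs, because for flaps a and b that would have put the gripper bar into the bottle. I handed in at 36.8 s of the 72 s allowed.

**Last checks**
- **Jar:** it stands upright at (548.1, 166.6), against a carton centre of about (548.4, 166.2).
- **Flaps:** all four stand by themselves. Depth profiles show a and b vertical. Flaps c and d lean in slightly, about 0.03 rad.
- **Bystanders:** the bottle, vial and beaker are within 0.3 mm of where they started. I did not re-measure the well plate or pipette, but the arm never went near them.
- **Forces:** the largest contact force I saw reported was about 12 N, when setting the jar down.

**One disagreement, settled:** my first carton fit was about 8 mm off in y because the vial's orange cap got into it. I caught this with the wrist camera before placing the jar, and after the refit all three cameras agreed to about 1–2 mm.

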